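Fill the ball feeder and hold its gate open

TASK

Pick up the scoop by its black grip and pour all six bearing balls into the feeder's hopper while the spring gate stays shut, then set the empty scoop back down upright on the table and let go of it. Then take the gate by its crossbar, swing it open to 40 degrees so that all the balls run out into the feeder's tray, and finish still holding the gate steady at 40 degrees: it springs shut if let go. Leave the oil bottle, the tape roll and the steel block where they are.

Things in the scene. Friction and masses are not known exactly. Their poses are not given: they have to be found in the camera images.
- feeder: Grey sheet-metal ball feeder fixed on the table: a hopper box, a sprung gate at its -y end, and an open tray beyond the gate. 108 mm wide (its x); the hopper spans y -60..59 mm, the tray goes on to y=-192 mm. Origin on the table under the centre of the hopper, z up.
- hopper_mouth (a point): centre of the hopper's open top, 120 mm above the table, level with the wall tops; axes as the feeder. Inside the hopper is 100 mm in x and 113 mm in y (feeder y -58..55 mm). Its steel floor slopes 15 degrees down towards -y, from 82 mm height at the back to 52 mm at the outlet, so balls roll down against the gate.
- tray_in (a point): centre of the tray's inner floor, at feeder (0, -125, 4) mm; axes as the feeder. The tray is 100 mm wide inside, y -58..-188 mm, walls 40 mm high.
- gate_hinge (a point): middle of the gate's hinge axis, at feeder (0, -60, 112) mm; the axis runs along feeder x; this frame stays as the feeder's. A round angle scale, 52 mm across, sits here on the outside of the -x cheek: a pointer turns with the gate; the long thick mark is 40 degrees, thin marks are 0, 20 and 60.
- gate_bar (a point): middle of the gate's round crossbar, 12 mm thick, 84 mm long along feeder x, on two thin stems at x=+-38 mm, nothing between. It lies 75 mm from the hinge axis. Shut, the stems lean 35 degrees from vertical towards -y (tray side); opening by a turns them back over the hopper: bar = hinge + 75 mm * (0, -sin(35deg-a), cos(35deg-a)) in feeder axes.
- gate (a joint): opening angle of the gate, rad: 0 shut, 1.0 the stop; 40 degrees = 0.698. The gate plate, 98 mm wide, hangs 59 mm down from the hinge and swings out over the tray as the bar is pulled back over the hopper. A spring shuts it: about 1.5 N at the bar to start, about 3.5 N at 40 degrees.
- scoop: Loose aluminium pouring scoop, about 0.18 kg, 68 mm wide (its y), walls 30 mm high. Origin under it on the table. Open nose at -x: the flat floor (x -20..45 mm, 3 mm thick) rises in a 40 mm ramp of 19 degrees to the nose edge at x=-60 mm, height 15 mm. Level, it keeps the balls; they roll out over the nose once it is tipped down beyond about 20 degrees.
- scoop_grip (a point): grip point on the scoop's black grip, an upright fin 14 mm thick (scoop y), 42 mm long (x) and reaching from 28 to 78 mm height, over the back wall; the point is at scoop (50, 0, 56) mm. Pinch it across its thickness from above. Axes as the scoop.
- scoop_nose (a point): middle of the pouring edge, scoop (-60, 0, 15) mm; axes as the scoop
- ball0_center (a point): centre of a loose steel bearing ball, 18 mm diameter, 24 g, at first in the scoop
- ball1_center (a point): centre of a loose steel bearing ball, 18 mm diameter, 24 g, at first in the scoop
- ball2_center (a point): centre of a loose steel bearing ball, 18 mm diameter, 24 g, at first in the scoop
- ball3_center (a point): centre of a loose steel bearing ball, 18 mm diameter, 24 g, at first in the scoop
- ball4_center (a point): centre of a loose steel bearing ball, 18 mm diameter, 24 g, at first in the scoop
- ball5_center (a point): centre of a loose steel bearing ball, 18 mm diameter, 24 g, at first in the scoop
- oil_bottle: bystander: upright oil bottle, 43 mm thick, 142 mm tall, origin at its foot
- masking_tape: bystander: roll of masking tape lying flat, 94 mm across, 24 mm high, origin at its underside
- block_123: bystander: drilled steel block 51x76x25 mm, origin at its underside

How it is judged:
On the way, in this order (a step that is already met when the one before it is completed fails the run):
1. all six balls lie in the hopper behind the shut gate (x of ball0_center in the frame of feeder between -0.054 and 0.054 m and y of ball0_center in the frame of feeder between -0.064 and 0.06 m and z of ball0_center in the frame of feeder between 0.045 and 0.125 m and x of ball1_center in the frame of feeder between -0.054 and 0.054 m and y of ball1_center in the frame of feeder between -0.064 and 0.06 m and z of ball1_center in the frame of feeder between 0.045 and 0.125 m and x of ball2_center in the frame of feeder between -0.054 and 0.054 m and y of ball2_center in the frame of feeder between -0.064 and 0.06 m and z of ball2_center in the frame of feeder between 0.045 and 0.125 m and x of ball3_center in the frame of feeder between -0.054 and 0.054 m and y of ball3_center in the frame of feeder between -0.064 and 0.06 m and z of ball3_center in the frame of feeder between 0.045 and 0.125 m and x of ball4_center in the frame of feeder between -0.054 and 0.054 m and y of ball4_center in the frame of feeder between -0.064 and 0.06 m and z of ball4_center in the frame of feeder between 0.045 and 0.125 m and x of ball5_center in the frame of feeder between -0.054 and 0.054 m and y of ball5_center in the frame of feeder between -0.064 and 0.06 m and z of ball5_center in the frame of feeder between 0.045 and 0.125 m and value of joint gate below 0.12 rad), for 0.2 s.
2. the scoop stands on the table again, let go, the balls still in the hopper behind the shut gate (all of step 1 and height (world z) of scoop between -0.005 and 0.006 m and angle between scoop's own z axis and vertical below 0.08 rad and contact force between the fingers and scoop below 0.1 N), for 0.2 s.
At the end, for the whole second after the job is handed in: The fingers hold the gate steady at 40 degrees open, give or take 6 degrees (pressing on it with more than 0.5 N); all six balls lie in the feeder's tray; the scoop stands upright on the table, let go (x of ball0_center in the frame of feeder between -0.054 and 0.054 m and y of ball0_center in the frame of feeder between -0.192 and -0.054 m and z of ball0_center in the frame of feeder between 0 and 0.042 m and x of ball1_center in the frame of feeder between -0.054 and 0.054 m and y of ball1_center in the frame of feeder between -0.192 and -0.054 m and z of ball1_center in the frame of feeder between 0 and 0.042 m and x of ball2_center in the frame of feeder between -0.054 and 0.054 m and y of ball2_center in the frame of feeder between -0.192 and -0.054 m and z of ball2_center in the frame of feeder between 0 and 0.042 m and x of ball3_center in the frame of feeder between -0.054 and 0.054 m and y of ball3_center in the frame of feeder between -0.192 and -0.054 m and z of ball3_center in the frame of feeder between 0 and 0.042 m and x of ball4_center in the frame of feeder between -0.054 and 0.054 m and y of ball4_center in the frame of feeder between -0.192 and -0.054 m and z of ball4_center in the frame of feeder between 0 and 0.042 m and x of ball5_center in the frame of feeder between -0.054 and 0.054 m and y of ball5_center in the frame of feeder between -0.192 and -0.054 m and z of ball5_center in the frame of feeder between 0 and 0.042 m and height (world z) of scoop between -0.005 and 0.006 m and angle between scoop's own z axis and vertical below 0.08 rad and contact force between the fingers and scoop below 0.1 N and value of joint gate between 0.593 and 0.803 rad and velocity of joint gate between -0.1 and 0.1 rad/s and contact force between the fingers and feeder above 0.5 N); the arm keeps its last pose, push and grip.
It fails at once if the oil bottle is pushed away (more than 30 mm) or knocked over (distance of oil_bottle from where it was at the start of the episode above 0.03 m or angle between oil_bottle's own z axis and vertical above 0.4 rad).
It fails at once if the tape roll is pushed away (more than 30 mm) or knocked over (distance of masking_tape from where it was at the start of the episode above 0.03 m or angle between masking_tape's own z axis and vertical above 0.4 rad).
It fails at once if the steel block is pushed away (more than 30 mm) or knocked over (distance of block_123 from where it was at the start of the episode above 0.03 m or angle between block_123's own z axis and vertical above 0.4 rad).
It also fails if it takes over 72 s, if anything falls off the work surface, if the arm or the gripper's body presses on something with over 40 N, if the wrist force passes 120 N, or if a joint passes its speed limit or range.

ROBOT

A 7-joint arm with a two-finger parallel gripper is mounted at the origin on the work surface; the furniture and walls round the work are solid. World frame = base frame: x ahead of the robot, y to its left, z up, the work surface at z = 0. Lengths are in m, angles in rad, forces in N, time in s.
With the tool pointing down it reaches from about 0.425 to 0.825 m from the base axis. Payload 3.6 kg.
Tool frame: the origin (TCP) lies on the centre line of the jaws, within the pads' length; the fingertips stand 17 mm ahead of it and the grasp point (between the pads) lies 2 mm behind it (r.finger_overhang is the distance from the TCP to the fingertips, in m); z points along the fingers, y is the line along which they close (so a half turn about z gives the same grasp; the last joint's range is limited). The gripper opens to 85 mm and grips with 20 to 120 N. Pads are 22 mm wide; open, the fingers measure 114 mm over their backs; the gripper's body (76 mm by 85 mm) begins 54 mm behind the grasp point. The pads swing forward as they close: fully open they stand 13 mm farther back than shut.
Start: joints at [1.119, 0.615, -0.013, 1.423, 0.008, 1.103, -0.04], TCP at [0.268, -0.592, 0.248] pointing down, gripper open.
Joint ranges: [-3.12, 3.12], [-0.3, 2.06], [-1.34, 1.32], [0.26, 2.42], [-1.36, 4.5], [0.01, 1.98], [-2.84, 2.84]. Speed limits (rad/s): [2.79, 2.79, 3.14, 3.14, 3.14, 3.14, 3.14].

INTERFACE

Orientations are given as a rotation vector (axis times angle).
In Python, from bench import telemetry, cams, r gives the robot as it stands.
- The arm moves only by the tool arm_command, never from a script. Its argument "moves" is a list that holds one entry, the list of rows, each a list of 7 numbers: the opening, from -1 (shut) to 1 (fully open), then the shift along the tool's x, y, z scaled (see below), then the turn, a rotation vector about the tool's x, y, z scaled (see below). A call has 1 to 20 rows; each row shifts and turns the commanded pose from where the row before left it, along the tool's axes as they then stand; what a row does not reach is not made up. The controller multiplies each number of a shift by 6 cm and each number of a turn by 6 degrees. A row lasts 1/8 s, in which the tool goes at most 62.5 mm and 10.7 degrees, less where a joint would pass 70% of its speed; a pose out of reach is approached as far as the arm can. A call with a number of a shift or a turn outside -1 to 1 is refused whole. A call with a gripper value outside its range is refused whole. The fingers move at their own pace and stop on an object; the grip force is fixed at half the most. Time passes only in rows, so rows that do not move let the fingers close. It gives the time, the measured TCP pose, the force, the opening and the grip force at its end, in the units of the state.
- telemetry.sense(): the state, without advancing time (a new reading comes with each control period).
- cams.snapshot(name): name is "scene" or "top" or "wrist"; returns a dict with "pixels" (480x640x3 uint8, red, green, blue), "depth" (480x640 float32, m along the optical axis (not along the pixel's ray), 0 where there is no reading), "intrinsics" (3x3 intrinsics, pixels), "world_from_camera" (4x4, takes a point from camera to world coordinates). Camera axes: x right, y down, z forward; pixel columns grow to the right and rows downward; lengths in m; the calibration is good to about 2 mm. A picture is of the moment at which its call begins.
- r.hand_in(): hands the job in; it is judged then, once.
The state is a dict: "t": time; "joint_positions": joint angles; "qd": joint speeds; "tau": joint torques, N m; "ee_pos": TCP position; "tcp_rot": TCP orientation; "force": force on the tool from outside, world axes, zero at the start; "wrist_torque": the same for the moment, N m; "finger_gap": opening from 0.0 (shut) to 1.0 (fully open); "grip_force": force on a finger pad.
Only numpy, scipy, OpenCV 4.12 (cv2) and the standard library are available. Lean on these libraries where they do the work, as an engineer would, in place of code of your own. Each camera call takes 0.05 s, during which the arm holds its last target. There are 200 camera calls.

## Working session

There is one attempt and no reset: what is moved stays moved. The work goes in short steps, Python scripts to look and compute and a tool call to move; the robot and the scene stay as the last step left them, time stands still between calls to the robot, and variables do not carry over. Pictures are saved under pics/ and viewed, at most 10 in all, crops included, and the job is handed in when it is done.

Besides the shell and the picture viewer there is one more tool, called after "Request:" as name([rows], argument=value, ...), one row to a line, values as JSON. arm_command: Moves the arm, as the interface text tells. Shifts and turns lie within -1 to 1; 1 stands for 6 cm of shift or 6 degrees of turn. Its arguments: {"type":"object","properties":{"moves":{"type":"array","items":{"type":"array","items":{"type":"array","items":{"type":"number","minimum":-1,"maximum":1}}}}},"required":["moves"]}

```bash
mkdir -p pics; ls
python3 - <<'E'
from bench import telemetry, cams, r
import cv2,numpy as np
s=telemetry.sense(); print(s['t'],s['ee_pos'],s['tcp_rot'],s['finger_gap'],r.finger_overhang)
for n in ['scene','top']:
    c=cams.snapshot(n); np.savez(f'pics/{n}0.npz',**c); cv2.imwrite(f'pics/{n}0.png',c['pixels'][:,:,::-1]); print(n,c['intrinsics'].tolist(),c['world_from_camera'].round(3).tolist())
E
```

```text
pics
0.0 [ 0.26818109 -0.59127515  0.24710417] [-3.06812147e+00 -6.63343856e-01  9.72553402e-04] 0.9965964819962286 0.017
scene [[573.484776308935, 0.0, 315.8501568454868], [0.0, 573.484776308935, 244.99654124255474], [0.0, 0.0, 1.0]] [[-0.876, -0.361, 0.32, 0.183], [-0.483, 0.655, -0.582, 0.621], [0.001, -0.664, -0.748, 1.001], [0.0, 0.0, 0.0, 1.0]]
top [[462.29026679351074, 0.0, 323.21460617444666], [0.0, 462.29026679351074, 244.4138008384432], [0.0, 0.0, 1.0]] [[-0.027, -0.983, 0.18, 0.358], [-1.0, 0.024, -0.016, -0.036], [0.011, -0.18, -0.984, 1.064], [0.0, 0.0, 0.0, 1.0]]
```

View pics/scene0.png

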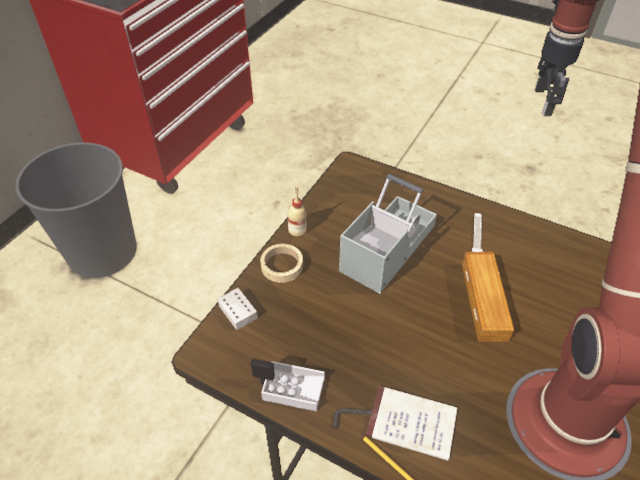

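View pics/top0.png

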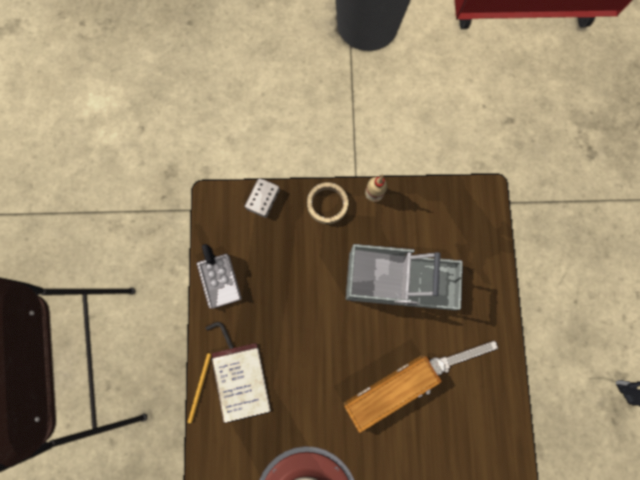

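The scene view shows the scoop at (292,385), its black grip at (262,369), and the hopper at (380,245) with the gate bar at (403,184). In the top view the scoop is at (218,280) with its grip at (208,253). The hopper is at (378,275) and the bar at (437,273), with the tray to the right (world -y). I'll measure from the depth next.

```bash
cat > h.py <<'E'
import numpy as np,cv2
def cloud(c):
    d=c['depth'];K=c['intrinsics'];T=c['world_from_camera'];v,u=np.indices(d.shape)
    p=np.stack([(u-K[0,2])/K[0,0]*d,(v-K[1,2])/K[1,1]*d,d],-1)
    w=p@T[:3,:3].T+T[:3,3]; w[d==0]=np.nan; return w
def onplane(c,u,v,z):
    K=c['intrinsics'];T=c['world_from_camera']
    k=T[:3,:3]@np.array([(u-K[0,2])/K[0,0],(v-K[1,2])/K[1,1],1]);t=(z-T[2,3])/k[2];return T[:3,3]+t*k
def rect(p):
    (c,s,a)=cv2.minAreaRect((p[:,:2]*1000).astype(np.float32)); return np.round(c,1),np.round(s,1),round(a,2)
E
python3 - <<'E'
from h import *
for n in ['top','scene']:
    c=dict(np.load(f'pics/{n}0.npz'));w=cloud(c);x,y,z=w[...,0],w[...,1],w[...,2];px=c['pixels'].astype(int)
    print(n,'table z',np.nanmedian(z[(abs(z)<.02)]))
    roi=(x>.3)&(x<.6)&(y<.0)&(y>-.4)
    m=(z>.112)&(z<.126)&(x>.35)&(x<.56)&(y<-.05)&(y>-.25); print('hopper top',m.sum(),rect(w[m]))
    m=(z>.14)&(z<.22)&(x>.3)&(x<.62)&(y<-.1)&(y>-.45);print('bar',m.sum(), rect(w[m]) if m.sum()>5 else '',np.nanmedian(w[m],0))
    m=(z>.025)&(z<.05)&(x>.3)&(x<.62)&(y<-.2)&(y>-.45);print('tray',m.sum(), rect(w[m]) if m.sum()>5 else '')
    s=(x>.25)&(x<.55)&(y>.1)&(y<.32)
    m=s&(z>.01)&(z<.045)&(px.min(-1)>70);print('scoop',m.sum(),rect(w[m]))
    m=s&(z>.05)&(z<.09);print('grip',m.sum(),rect(w[m]),np.nanmax(z[m]))
    m=s&(z>.071)&(z<.085);print('griptop',m.sum(),rect(w[m]),np.nanmean(w[m],0))
E
```

```text
top table z 0.00021111793704642334
hopper top 572 (array([ 465.7, -177.6]), array([142.7, 113.6]), 83.41)
bar 375 (array([ 451.2, -254.7]), array([ 44.5, 102.7]), 73.22) [ 0.4547557  -0.26462545  0.17712874]
tray 388 (array([ 455.9, -281.7]), array([150.9, 108.3]), 83.24)
scoop 1127 (array([387.3, 162.2]), array([285.7,  96.7]), 8.97)
grip 163 (array([526.4, 200.4]), array([42.1, 14. ]), 17.33) 0.08251990574930057
griptop 128 (array([526.8, 200.5]), array([41.3, 14. ]), 17.33) [0.52616539 0.19985679 0.07684089]
scene table z 0.0006833359859341748
hopper top 615 (array([ 466.5, -179.1]), array([151.7, 112.4]), 81.43)
bar 336 (array([ 450.1, -251. ]), array([ 54.1, 108.3]), 69.63) [ 0.45476101 -0.26235895  0.17479464]
tray 460 (array([ 455.5, -283.8]), array([154.2, 110. ]), 83.47)
scoop 2015 (array([389.8, 165.5]), array([280.4, 127.2]), 1.18)
grip 303 (array([526.3, 202.3]), array([42.6, 16.2]), 19.92) 0.08241284977558083
griptop 173 (array([526.9, 202.1]), array([41.6, 15.4]), 19.92) [0.52599333 0.202547   0.07671954]
```

Run:
```python
import cv2
a=cv2.imread('pics/top0.png');s=cv2.imread('pics/scene0.png')
A=cv2.resize(a[230:330,180:260],(400,500),interpolation=cv2.INTER_CUBIC);B=cv2.resize(a[235:315,340:470][:,:],(390*2//2,240),interpolation=cv2.INTER_CUBIC)
import numpy as np
C=cv2.resize(s[170:295,330:445],(390,260*390//390+0),interpolation=cv2.INTER_CUBIC)
o=np.zeros((500,790,3),np.uint8);o[:,:400]=A;o[:240,400:]=B;o[240:,400:]=C
cv2.imwrite('pics/crop1.png',o)
```

```text
(no output)
```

View pics/crop1.png

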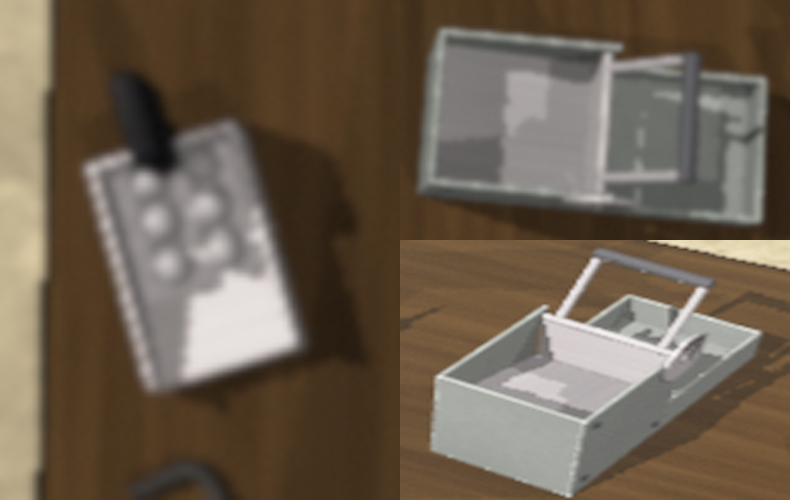

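The crops show five balls clearly against the grip side of the scoop, with the nose facing the robot. The hopper is empty, the gate is shut with its bar leaning over the tray, and the dial is on the -x cheek. Next I'll refine the frames and work out the first move.

```bash
cat >> h.py <<'E'
from scipy.spatial.transform import Rotation as R
def need(s,pos,yaw,tilt=0):
    """yaw/tilt deg: tool x along yaw, pointing down, then turned about tool y by tilt. Prints shift now, and rotvec, in units"""
    A=R.from_rotvec(s['tcp_rot']); Z=np.radians(yaw)
    B=R.from_matrix(np.array([[np.cos(Z),np.sin(Z),0],[np.sin(Z),-np.cos(Z),0],[0,0,-1]]))*R.from_rotvec([0,np.radians(tilt),0])
    d=np.array(pos)-s['ee_pos']
    print('shift(old axes)',(A.inv().apply(d)/.06).round(3),'shift(new axes)',(B.inv().apply(d)/.06).round(3),'turn',(np.degrees((A.inv()*B).as_rotvec())/6).round(3))
E
python3 - <<'E'
from h import *
from bench import telemetry
for n in ['top','scene']:
    c=dict(np.load(f'pics/{n}0.npz'));w=cloud(c);px=c['pixels'].astype(int)
    a=np.radians(-6.75);X=np.array([np.cos(a),np.sin(a)]);Y=np.array([-X[1],X[0]])
    o=np.array([.4695,-.1665]);d=w[...,:2]-o;fx=d@X*1000;fy=d@Y*1000;z=w[...,2]
    near=(abs(fx)<80)&(abs(fy)<230)
    e=near&(z>.113)&(z<.125)&(fy<70)&(fy>-50)
    print(n,'hopper fx',np.percentile(fx[e],[2,98]).round(1),'fy back',np.percentile(fy[e],[98,100]).round(1))
    for lo,hi in [(-45,-10),(-10,25),(25,50)]:
        q=e&(fy>lo)&(fy<hi);print('  sides',np.median(fx[q&(fx<0)]).round(1),np.median(fx[q&(fx>0)]).round(1))
    for lo,hi in [(-40,0),(0,40)]:
        q=e&(fx>lo)&(fx<hi)&(fy>40);print('  back',np.median(fy[q]).round(1))
    e=near&(z>.034)&(z<.046)&(fy<-110);print(' tray fx',np.percentile(fx[e],[2,98]).round(1),'fy end',np.percentile(fy[e],[1,2]).round(1),)
    q=e&(fy>-180);print('  sides',np.median(fx[q&(fx<0)]).round(1),np.median(fx[q&(fx>0)]).round(1))
    e=near&(z>.168)&(z<.19)&(abs(fx)<30);print(' bar',np.median(fy[e]).round(1),np.nanpercentile(z[e],[5,50,95]).round(4))
    e=near&(z>.168)&(z<.19);print(' bar ends',np.percentile(fx[e],[2,98]).round(1))
    x,y=w[...,0],w[...,1];s=(x>.36)&(x<.55)&(y>.1)&(y<.3)
    m=s&(z>.02)&(z<.035)&(px.min(-1)>60)
    m=cv2.morphologyEx(m.astype(np.uint8),0,np.ones((1,1)))>0
    print(' scoop',m.sum(),rect(w[m]))
need(telemetry.sense(),[.5264,.2012,.16],18)
E
```

```text
top hopper fx [-54.   53.6] fy back [59.6 59.8]
  sides -52.4 51.4
  sides -52.4 51.3
  sides -52.3 51.1
  back 57.9
  back 57.8
 tray fx [-53.8  53.4] fy end [-191.5 -191.2]
  sides -52.2 51.5
 bar -101.0 [0.1744 0.1783 0.1815]
 bar ends [-40.4  39.7]
 scoop 284 (array([471.9, 185.2]), array([105.7,  68.8]), 16.22)
scene hopper fx [-55.6  53.4] fy back [61.1 62.6]
  sides -53.9 50.6
  sides -53.2 50.6
  sides -53.1 50.8
  back 58.9
  back 58.6
 tray fx [-54.4  53.6] fy end [-192.7 -192.4]
  sides -53.1 50.9
 bar -99.1 [0.1722 0.1773 0.1816]
 bar ends [-41.4  40. ]
 scoop 555 (array([472.4, 184.6]), array([106.1,  72.2]), 16.15)
shift(old axes) [  9.376 -10.248   1.477] shift(new axes) [  8.174 -11.233   1.454] turn [-0.022  0.002  1.067]
```

Request:
arm_command([
  [[1,0.58,-0.64,0.09,0,0,0],[1,0.58,-0.64,0.09,0,0,0],[1,0.58,-0.64,0.09,0,0,0],[1,0.58,-0.64,0.09,0,0,0],[1,0.58,-0.64,0.09,0,0,0],[1,0.58,-0.64,0.09,0,0,0],[1,0.58,-0.64,0.09,0,0,0],[1,0.58,-0.64,0.09,0,0,0],[1,0.58,-0.64,0.09,0,0,0],[1,0.58,-0.64,0.09,0,0,0],[1,0.58,-0.64,0.09,0,0,0],[1,0.58,-0.64,0.09,0,0,0],[1,0.58,-0.64,0.09,0,0,0],[1,0.58,-0.64,0.09,0,0,0],[1,0.58,-0.64,0.09,0,0,0],[1,0.58,-0.64,0.09,0,0,0],[1,0,0,0,0,0,0.65],[1,0,0,0,0,0,0.65],[1,0,0,0,0,0,0]],
])

```text
t: 2.48
ee_pos: [0.5214, 0.1977, 0.1615]
tcp_rot: [3.108, 0.455, -0.002]
force: [-0.1, -0.7, 0.1]
finger_gap: 0.998
grip_force: 0.0
```

Run:
```python
from h import *
from bench import telemetry,cams
c=cams.snapshot('wrist'); cv2.imwrite('pics/w1.png',c['pixels'][:,:,::-1])
s=telemetry.sense();print(s['t'],s['ee_pos'],s['joint_positions'])
need(s,[.5262,.2010,.10],16.4)
w=cloud(c);z=w[...,2];m=(z>.071)&(z<.085)&(abs(w[...,0]-.526)<.05)&(abs(w[...,1]-.2)<.05)&(c['pixels'].max(-1)<80);print(m.sum(),rect(w[m]) if m.sum()>5 else '')
```

```text
2.525 [0.52151571 0.19750959 0.16162936] [-0.37457506  0.57356301 -0.04104686  1.79774191  0.03208735  0.77167352
 -1.71200014]
shift(old axes) [ 0.092 -0.034  1.027] shift(new axes) [ 0.091 -0.034  1.027] turn [0.002 0.007 0.044]
1183 (array([528.5, 203.8]), array([40.2, 13.7]), 16.05)
```

Request:
arm_command([
  [[1,0.1,-0.05,0.4,0,0,0.03],[1,0,0,0.5,0,0,0],[1,0,0,0.5,0,0,0],[1,0,0,0.38,0,0,0],[1,0,0,0,0,0,0],[-1,0,0,0,0,0,0],[-1,0,0,0,0,0,0],[-1,0,0,0,0,0,0],[-1,0,0,0,0,0,0],[-1,0,0,0,0,0,0],[-1,0,0,0,0,0,0],[-1,0,0,0,0,0,0],[-1,0,0,0,0,0,0]],
])

```text
t: 4.15
ee_pos: [0.5269, 0.2025, 0.0557]
tcp_rot: [-3.109, -0.449, -0.001]
force: [-0.3, 0.4, 6.4]
finger_gap: 0.157
grip_force: 60.3
```

Request:
arm_command([
  [[-1,0,0,-0.1,0,0,0],[-1,0,0,-0.2,0,0,0],[-1,0,0,-0.3,0,0,0],[-1,0,0,-0.4,0,0,0],[-1,0,0,-0.4,0,0,0],[-1,0,0,-0.4,0,0,0],[-1,0,0,-0.4,0,0,0],[-1,0,0,-0.4,0,0,0],[-1,0,0,-0.3,0,0,0],[-1,0,0,-0.2,0,0,0],[-1,0,0,-0.1,0,0,0],[-1,0,0,0,0,0,0]],
])

```text
t: 5.65
ee_pos: [0.5265, 0.2021, 0.2471]
tcp_rot: [-3.109, -0.449, 0.0]
force: [0.2, -0.3, -3.4]
finger_gap: 0.156
grip_force: 59.1
```

Run:
```python
from h import *
from bench import telemetry,cams
c=cams.snapshot('scene'); s=telemetry.sense();print(s['t'],s['ee_pos'],s['force'],s['finger_gap'])
p=np.array([.45,.18,.21,1]);q=np.linalg.inv(c['world_from_camera'])@p;uv=c['intrinsics']@q[:3]/q[2];u,v=uv[:2].astype(int);print(u,v)
im=c['pixels'][max(v-110,0):v+110,max(u-140,0):u+140,::-1];cv2.imwrite('pics/lift.png',cv2.resize(im,None,fx=2.5,fy=2.5))
o=np.array([.4689,-.1657]);a=np.radians(-6.75);X=np.array([np.cos(a),np.sin(a)]);Y=np.array([-X[1],X[0]])
# tcp for level scoop w/ nose over feeder (0,5) z .135: grip = nose+110 along Y, +41 z, TCP 2mm below
g=o+Y*.115; print('target',g)
need(s,[*g,.135+.041-.002],83.25)
```

```text
5.7 [0.52629086 0.20203477 0.24663079] [ 0.57258824 -0.14684534 -2.93642044] 0.1536418596793074
302 330
target [ 0.4824168  -0.05149713]
shift(old axes) [-1.894  3.847  1.213] shift(new axes) [-4.282 -0.23   1.211] turn [-6.0000e-03  1.0000e-02 -1.1139e+01]
```

View pics/lift.png

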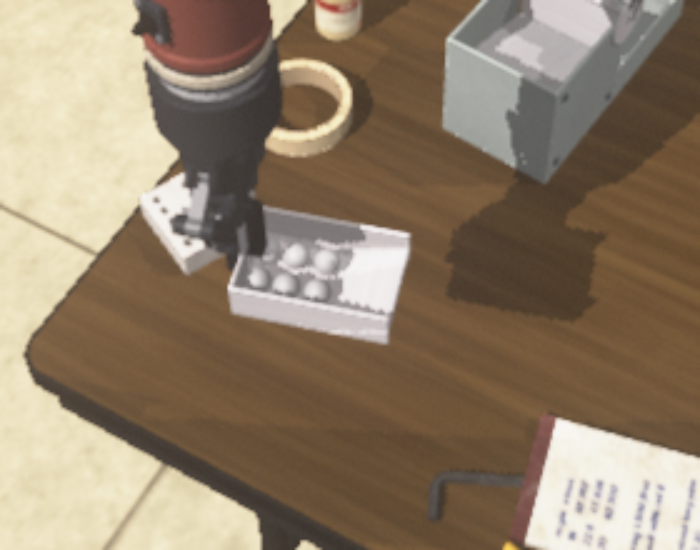

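The picture shows the scoop lifted level, with the balls still grouped near the grip at about (290,275). Next I'll yaw it in place.

Request:
arm_command([
  [[-1,0,0,0,0,0,-0.4],[-1,0,0,0,0,0,-0.7],[-1,0,0,0,0,0,-0.8],[-1,0,0,0,0,0,-0.8],[-1,0,0,0,0,0,-0.8],[-1,0,0,0,0,0,-0.8],[-1,0,0,0,0,0,-0.8],[-1,0,0,0,0,0,-0.8],[-1,0,0,0,0,0,-0.8],[-1,0,0,0,0,0,-0.8],[-1,0,0,0,0,0,-0.8],[-1,0,0,0,0,0,-0.8],[-1,0,0,0,0,0,-0.8],[-1,0,0,0,0,0,-0.8],[-1,0,0,0,0,0,-0.44],[-1,0,0,0,0,0,0]],
])

```text
t: 7.7
ee_pos: [0.5265, 0.2019, 0.2465]
tcp_rot: [-2.348, -2.087, 0.002]
force: [0.9, 0.6, -3.1]
finger_gap: 0.159
grip_force: 59.1
```

Request:
arm_command([
  [[-1,-0.1,0,0,0,0,0],[-1,-0.2,0,0,0,0,0],[-1,-0.3,0,0,0,0,0],[-1,-0.4,-0.05,0,0,0,0],[-1,-0.4,-0.05,0,0,0,0],[-1,-0.4,-0.05,0,0,0,0],[-1,-0.4,-0.05,0,0,0,0],[-1,-0.4,-0.03,0,0,0,0],[-1,-0.4,0,0,0,0,0],[-1,-0.4,0,0,0,0,0],[-1,-0.3,0,0,0,0,0],[-1,-0.2,0,0,0,0,0],[-1,-0.1,0,0,0,0,0],[-1,0,0,0,0,0,0]],
])

```text
t: 9.45
ee_pos: [0.4847, -0.0347, 0.2472]
tcp_rot: [-2.349, -2.086, -0.0]
force: [-0.5, -0.3, -3.0]
finger_gap: 0.154
grip_force: 59.1
```

```bash
cat >> h.py <<'E'
O=np.array([.4689,-.1657]);_a=np.radians(-6.75);FX=np.array([np.cos(_a),np.sin(_a)]);FY=np.array([-FX[1],FX[0]])
def tcp_for_nose(ny,nz,t,nx=0):
    t=np.radians(t);v=np.array([.110,.041-.002])
    h=v[0]*np.cos(t)-v[1]*np.sin(t);z=v[0]*np.sin(t)+v[1]*np.cos(t)
    return np.array([*(O+FX*nx+FY*(ny+h)),nz+z])
E
python3 - <<'E'
from h import *
from bench import telemetry,cams
c=cams.snapshot('top'); s=telemetry.sense();print(s['t'],s['ee_pos'],s['force'],s['finger_gap'],s['joint_positions'].round(2))
need(s,tcp_for_nose(.005,.135,0),83.25)
w=cloud(c);z=w[...,2];d=w[...,:2]-O;fx=d@FX;fy=d@FY
m=(z>.14)&(z<.26)&(fx>-.06)&(fx<.06)&(fy<.2)&(fy>-.05)&(c['pixels'].min(-1)>100)
print('scoop in feeder frame',m.sum(),np.percentile(fx[m],[1,50,99]).round(3),np.percentile(fy[m],[1,99]).round(3))
cv2.imwrite('pics/top2.png',cv2.resize(c['pixels'][220:340,280:480,::-1],None,fx=3.5,fy=3.5))
E
```

```text
9.5 [ 0.48481473 -0.03404573  0.24718337] [ 0.26911223  0.20415759 -2.76319731] 0.1537904053482312 [ 0.27  0.38 -0.34  1.88  0.16  0.91 -0.26]
shift(old axes) [-0.294 -0.006  1.22 ] shift(new axes) [-0.294 -0.006  1.22 ] turn [ 0.001 -0.006  0.006]
scoop in feeder frame 422 [-0.034  0.01   0.033] [0.021 0.05 ]
```

View pics/top2.png

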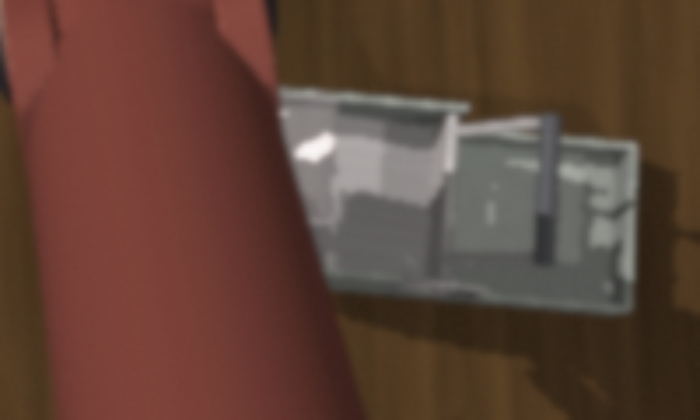

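The top view shows the arm covering the scoop at the left, with the hopper at (390,190) empty and the gate bar at (545,190). The nose edge measures centred at feeder x≈0. I'll lower it and start tipping about the nose.

Request:
arm_command([
  [[-1,-0.05,0,0.15,0,0,0],[-1,-0.06,0,0.3,0,0,0],[-1,-0.06,0,0.3,0,0,0],[-1,-0.06,0,0.3,0,0,0],[-1,-0.06,0,0.22,0,0,0],[-1,0,0,0,0,0,0],[-1,-0.037,0,-0.095,0,0.5,0],[-1,-0.037,0,-0.095,0,0.5,0],[-1,-0.037,0,-0.095,0,0.5,0],[-1,-0.037,0,-0.095,0,0.5,0],[-1,-0.037,0,-0.095,0,0.5,0],[-1,0,0,0,0,0,0]],
])

```text
t: 11.0
ee_pos: [0.481, -0.0678, 0.1975]
tcp_rot: [-2.212, -1.959, -0.289]
force: [-0.0, 0.1, -3.3]
finger_gap: 0.155
grip_force: 59.1
```

Run:
```python
from h import *
from bench import telemetry,cams
c=cams.snapshot('scene'); s=telemetry.sense();print(s['t'],s['ee_pos'],s['force'],s['finger_gap'],s['joint_positions'].round(2))
need(s,tcp_for_nose(.005,.132,15),83.25,15)
cv2.imwrite('pics/s3.png',cv2.resize(c['pixels'][90:310,290:490,::-1],None,fx=2.7,fy=2.7))
```

```text
11.05 [ 0.48093736 -0.06657449  0.19758099] [-0.03987874  0.92111519 -2.69194802] 0.15554087421426172 [ 0.59  0.49 -0.5   1.94 -0.04  0.77  0.05]
shift(old axes) [ 0.023 -0.005 -0.003] shift(new axes) [ 0.023 -0.005 -0.003] turn [-0.001  0.01  -0.013]
```

View pics/s3.png

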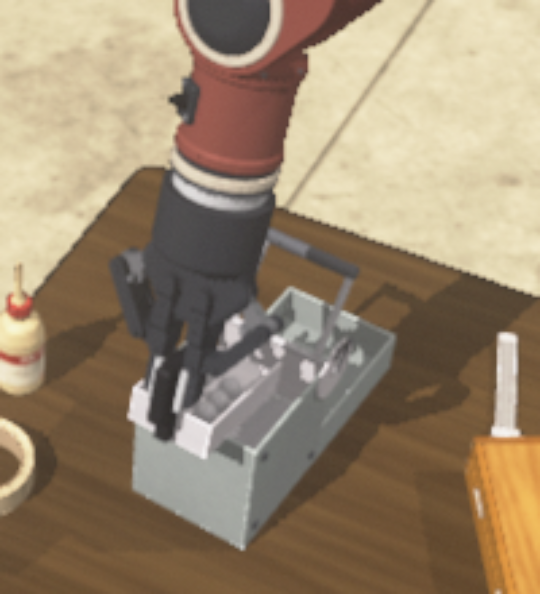

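The scoop is over the hopper and tipped 15 degrees, with the balls still behind the ramp at about (240,395). The bar at (310,250) is clear of the gripper, so I'll pour slowly.

Request:
arm_command([
  [[-1,-0.018,0,-0.048,0,0.25,0],[-1,-0.018,0,-0.048,0,0.25,0],[-1,-0.018,0,-0.048,0,0.25,0],[-1,-0.018,0,-0.048,0,0.25,0],[-1,-0.018,0,-0.048,0,0.25,0],[-1,-0.018,0,-0.048,0,0.25,0],[-1,-0.018,0,-0.048,0,0.25,0],[-1,-0.018,0,-0.048,0,0.25,0],[-1,-0.018,0,-0.048,0,0.25,0],[-1,-0.018,0,-0.048,0,0.25,0],[-1,-0.018,0,-0.048,0,0.25,0],[-1,-0.018,0,-0.048,0,0.25,0],[-1,-0.018,0,-0.048,0,0.25,0],[-1,-0.018,0,-0.048,0,0.25,0],[-1,-0.037,0,-0.095,0,0.5,0],[-1,-0.037,0,-0.095,0,0.5,0],[-1,-0.037,0,-0.095,0,0.5,0],[-1,-0.037,0,-0.095,0,0.5,0],[-1,0,0,0,0,0,0],[-1,0,0,0,0,0,0]],
])

```text
t: 13.55
ee_pos: [0.475, -0.1168, 0.2399]
tcp_rot: [-1.839, -1.636, -0.82]
force: [1.0, -0.0, -1.5]
finger_gap: 0.156
grip_force: 59.4
```

Run:
```python
from h import *
from bench import telemetry,cams
c=cams.snapshot('scene'); s=telemetry.sense();print(s['t'],s['ee_pos'],s['force'],s['finger_gap'],s['joint_positions'].round(2))
need(s,tcp_for_nose(.005,.132,48),83.25,48)
c2=cams.snapshot('top')
a=cv2.resize(c['pixels'][150:300,310:450,::-1],(560,600));b=cv2.resize(c2['pixels'][235:320,340:390,::-1],(240,408))
o=np.zeros((600,800,3),np.uint8);o[:,:560]=a;o[:408,560:]=b;cv2.imwrite('pics/s4.png',o)
```

```text
13.6 [ 0.47501775 -0.11646548  0.24009271] [-0.67960494  0.0648899  -0.76663936] 0.1586343570680658 [ 1.06  0.71 -0.76  1.8  -0.38  1.07  0.49]
shift(old axes) [-0.003 -0.005  0.003] shift(new axes) [-0.003 -0.005  0.003] turn [-0.009 -0.004  0.013]
```

View pics/s4.png

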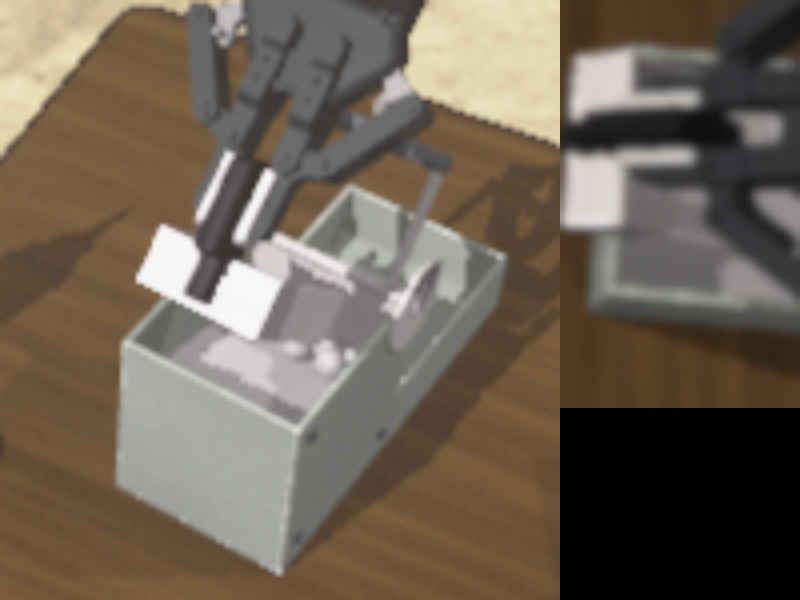

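Three balls are visible at (325,355) against the gate, and the wrist load has fallen by about the weight of the balls. I'll lift, level out, and check the count.

Request:
arm_command([
  [[-1,0.2,0,-0.18,0,0,0],[-1,0.3,0,-0.27,0,0,0],[-1,0.3,0,-0.27,0,0,0],[-1,0.058,0,0.195,0,-1,0],[-1,0.058,0,0.195,0,-1,0],[-1,0.058,0,0.195,0,-1,0],[-1,0.058,0,0.195,0,-1,0],[-1,0.058,0,0.195,0,-1,0],[-1,0.058,0,0.195,0,-1,0],[-1,0.058,0,0.195,0,-1,0],[-1,0.058,0,0.195,0,-1,0],[-1,0.5,0,0,0,0,0],[-1,0.8,0,0,0,0,0],[-1,0.7,0,0,0,0,0],[-1,0,0,0,0,0,0]],
])

```text
t: 15.52
ee_pos: [0.4963, 0.0731, 0.2373]
tcp_rot: [-2.337, -2.096, -0.007]
force: [-0.1, -0.9, -2.5]
finger_gap: 0.157
grip_force: 59.3
```

Run:
```python
from h import *
from bench import telemetry,cams
c=cams.snapshot('scene'); s=telemetry.sense();print(s['t'],s['ee_pos'],s['force'],s['finger_gap'],s['joint_positions'].round(2))
c2=cams.snapshot('top')
need(s,[.49,.14,.12],83.25)
a=cv2.resize(c['pixels'][150:300,310:450,::-1],(460,493));b=cv2.resize(c2['pixels'][235:325,330:420,::-1],(340,340),interpolation=cv2.INTER_CUBIC)
o=np.zeros((493,800,3),np.uint8);o[:,:460]=a;o[:340,460:]=b;cv2.imwrite('pics/s5.png',o)
```

```text
15.575 [0.49623582 0.06989081 0.23683944] [ 0.16668096 -0.02013094 -1.64827245] 0.15487463163200213 [ 0.15  0.43 -0.47  1.85  0.24  0.91 -0.55]
shift(old axes) [ 1.146 -0.236  1.949] shift(new axes) [ 1.148 -0.241  1.947] turn [ 0.005 -0.017  0.047]
```

View pics/s5.png

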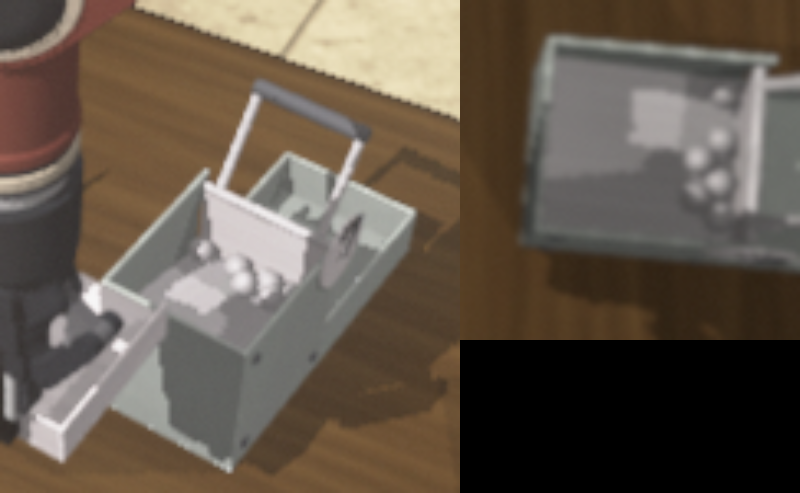

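All six balls are visible in the hopper behind the shut gate (right crop, around x 697–722, y 95–213), and the scoop is empty. I'll set it down next.

Request:
arm_command([
  [[-1,0.5,-0.1,0,0,0,0],[-1,0.65,-0.14,0.2,0,0,0],[-1,0,0,0.5,0,0,0.05],[-1,0,0,0.5,0,0,0],[-1,0,0,0.5,0,0,0],[-1,0,0,0.4,0,0,0],[-1,0,0,0.3,0,0,0],[-1,0,0,0.2,0,0,0],[-1,0,0,0.1,0,0,0],[-1,0,0,0.1,0,0,0],[-1,0,0,0.1,0,0,0],[-1,0,0,0,0,0,0],[-1,0,0,0,0,0,0]],
])

```text
t: 17.25
ee_pos: [0.4907, 0.1372, 0.0618]
tcp_rot: [2.353, 2.081, 0.001]
force: [1.3, -0.1, -2.1]
finger_gap: 0.157
grip_force: 59.2
```

Request:
arm_command([
  [[-1,0,0,0.05,0,0,0],[-1,0,0,0.03,0,0,0],[-1,0,0,0.01,0,0,0],[-1,0,0,0,0,0,0],[-1,0,0,0,0,0,0]],
])

```text
t: 17.88
ee_pos: [0.4906, 0.1371, 0.0562]
tcp_rot: [-2.354, -2.081, -0.0]
force: [0.3, 0.8, -1.9]
finger_gap: 0.16
grip_force: 59.2
```

Request:
arm_command([
  [[-1,0,0,0.012,0,0,0],[-1,0,0,0.01,0,0,0],[-1,0,0,0,0,0,0]],
])

```text
t: 18.25
ee_pos: [0.4905, 0.137, 0.0548]
tcp_rot: [-2.354, -2.081, 0.0]
force: [0.6, 0.1, -2.3]
finger_gap: 0.159
grip_force: 59.2
```

Request:
arm_command([
  [[-1,0,0,0.015,0,0,0],[-1,0,0,0.015,0,0,0],[-1,0,0,0,0,0,0]],
])

```text
t: 18.62
ee_pos: [0.4906, 0.1372, 0.0544]
tcp_rot: [2.353, 2.08, 0.0]
force: [-1.4, -1.0, 10.4]
finger_gap: 0.16
grip_force: 61.2
```

Request:
arm_command([
  [[-1,0,0,-0.015,0,0,0],[1,0,0,0,0,0,0],[1,0,0,0,0,0,0],[1,0,0,0,0,0,0],[1,0,0,0,0,0,0],[1,0,0,0,0,0,0],[1,0,0,0,0,0,0],[1,0,0,-0.2,0,0,0],[1,0,0,-0.4,0,0,0],[1,0,0,-0.6,0,0,0],[1,0,0,-0.8,0,0,0],[1,0,0,-0.8,0,0,0],[1,0,0,-0.6,0,0,0],[1,0,0,0,0,0,0]],
])

```text
t: 20.38
ee_pos: [0.4919, 0.1379, 0.2617]
tcp_rot: [2.351, 2.079, 0.011]
force: [-0.1, -0.0, -0.3]
finger_gap: 0.999
grip_force: 0.0
```

Run:
```python
from h import *
from bench import telemetry,cams
c=cams.snapshot('scene'); s=telemetry.sense();print(s['t'],s['ee_pos'],s['finger_gap'],s['joint_positions'].round(2))
b=np.array([*(O+FY*-.102),.30]);need(s,b,-6.75)
w=cloud(c);m=(abs(w[...,0]-.49)<.06)&(abs(w[...,1]-.137)<.06)&(w[...,2]>.06)&(w[...,2]<.095)
print('grip top',m.sum(),np.nanpercentile(w[m],[2,98],axis=0).round(4).tolist())
m=(abs(w[...,0]-.485)<.06)&(w[...,1]>.0)&(w[...,1]<.13)&(w[...,2]>.022)&(w[...,2]<.045)
for lo in np.arange(.02,.12,.02):
    q=m&(w[...,1]>lo)&(w[...,1]<lo+.02);print(lo.round(2),np.nanpercentile(w[...,2][q],[50,90]).round(4) if q.any() else '')
```

```text
20.425 [0.49084787 0.13720173 0.25971143] 1.0010256945182059 [ 0.03  0.42 -0.49  1.8   0.23  0.98 -0.68]
shift(old axes) [-6.754  0.267 -0.678] shift(new axes) [ 0.23   6.756 -0.671] turn [ 0.017 -0.033 14.951]
grip top 209 [[0.4811, 0.1137, 0.0611], [0.4964, 0.1526, 0.0808]]
0.02 [0.0284 0.0309]
0.04 [0.0285 0.0312]
0.06 [0.0287 0.0319]
0.08 [0.0287 0.0319]
0.1 [0.0287 0.0351]
```

The depth shows the scoop upright with level walls and the grip top at about 80 mm. Now I'll move over the gate bar.

Request:
arm_command([
  [[1,-0.3,0.02,-0.2,0,0,0],[1,-0.7,0.03,-0.2,0,0,0],[1,-0.8,0.03,-0.2,0,0,0],[1,-0.8,0.03,-0.08,0,0,0],[1,-0.8,0.03,0,0,0,0],[1,-0.8,0.03,0,0,0,0],[1,-0.8,0.03,0,0,0,0],[1,-0.8,0.03,0,0,0,0],[1,-0.65,0.03,0,0,0,0],[1,-0.3,0,0,0,0,0],[1,0,0,0,0,0,0]],
])

```text
t: 21.8
ee_pos: [0.4557, -0.267, 0.2978]
tcp_rot: [-2.354, -2.077, 0.001]
force: [0.3, 0.9, 0.2]
finger_gap: 0.997
grip_force: 0.0
```

Request:
arm_command([
  [[1,0,0,0,0,0,1],[1,0,0,0,0,0,1],[1,0,0,0,0,0,1],[1,0,0,0,0,0,1],[1,0,0,0,0,0,1],[1,0,0,0,0,0,1],[1,0,0,0,0,0,1],[1,0,0,0,0,0,1],[1,0,0,0,0,0,1],[1,0,0,0,0,0,1],[1,0,0,0,0,0,1],[1,0,0,0,0,0,1],[1,0,0,0,0,0,1],[1,0,0,0,0,0,1],[1,0,0,0,0,0,0.95],[1,0,0,0,0,0,0]],
])

```text
t: 23.8
ee_pos: [0.4571, -0.264, 0.2986]
tcp_rot: [-3.135, 0.176, 0.0]
force: [0.8, 0.1, 0.3]
finger_gap: 1.001
grip_force: 0.0
```

Run:
```python
from h import *
from bench import telemetry,cams
c=cams.snapshot('wrist'); s=telemetry.sense();print(s['t'],s['ee_pos'],s['finger_gap'],s['joint_positions'].round(2))
w=cloud(c);d=w[...,:2]-O;fx=d@FX;fy=d@FY;z=w[...,2]
m=(z>.165)&(z<.195)&(abs(fx)<.06)&(fy<-.08)&(fy>-.13)
print('bar',m.sum(),np.nanpercentile(fx[m],[2,98]).round(4),np.nanpercentile(fy[m],[5,50,95]).round(4),np.nanpercentile(z[m],[50,95]).round(4))
b=np.array([*(O+FY*-.102),.1725]);need(s,b,-6.75)
```

```text
23.85 [ 0.45696059 -0.26451628  0.29861593] 0.9951744480700647 [ 0.5   0.38 -0.02  1.7   0.01  1.07 -1.21]
bar 1711 [-0.0384  0.0424] [-0.1064 -0.1008 -0.0948] [0.1796 0.1813]
shift(old axes) [0.004 0.044 2.102] shift(new axes) [0.004 0.041 2.102] turn [-0.013  0.002  0.051]
```

Request:
arm_command([
  [[1,0,0.04,0.3,0,0,0.05],[1,0,0,0.5,0,0,0],[1,0,0,0.5,0,0,0],[1,0,0,0.4,0,0,0],[1,0,0,0.3,0,0,0],[1,0,0,0.11,0,0,0],[1,0,0,0,0,0,0],[-1,0,0,0,0,0,0],[-1,0,0,0,0,0,0],[-1,0,0,0,0,0,0],[-1,0,0,0,0,0,0],[-1,0,0,0,0,0,0],[-1,0,0,0,0,0,0],[-1,0,0,0,0,0,0]],
])

```text
t: 25.6
ee_pos: [0.4566, -0.2661, 0.1724]
tcp_rot: [-3.131, 0.189, 0.001]
force: [-0.1, 5.0, 3.6]
finger_gap: 0.114
grip_force: 58.4
```

```bash
cat >> h.py <<'E'
def gate(s):
    p=s['ee_pos'].copy();d=p[:2]-O;y=d@FY;z=p[2]+.002
    print('fx %.4f fy %.4f z %.4f angle %.1f r %.4f'%(d@FX,y,z,35-np.degrees(np.arctan2(-(y+.06),z-.112)),np.hypot(y+.06,z-.112)))
E
python3 - <<'E'
from h import *
from bench import telemetry
s=telemetry.sense();gate(s);print(s['force'],s['finger_gap'],s['t'])
E
```

```text
fx -0.0004 fy -0.1011 z 0.1744 angle 1.6 r 0.0748
[-0.14986895  4.98402051  3.62833223] 0.11384447503208078 25.6
```

Request:
arm_command([
  [[-1,0,-0.037,-0.023,0,0,0],[-1,0,-0.038,-0.023,0,0,0],[-1,0,-0.037,-0.022,0,0,0],[-1,0,-0.038,-0.022,0,0,0],[-1,0,-0.08,-0.034,0,0,0],[-1,0,-0.08,-0.034,0,0,0],[-1,0,0,0,0,0,0]],
])

```text
t: 26.48
ee_pos: [0.4583, -0.2509, 0.1819]
tcp_rot: [3.135, -0.193, 0.0]
force: [2.5, -0.9, -10.6]
finger_gap: 0.115
grip_force: 58.6
```

Run:
```python
from h import *
from bench import telemetry
s=telemetry.sense();gate(s);print(s['force'],s['finger_gap'],s['t'])
```

```text
fx -0.0005 fy -0.0859 z 0.1839 angle 15.2 r 0.0765
[  2.4897404   -0.93066876 -10.61581191] 0.1148208559207715 26.475
```

Request:
arm_command([
  [[-1,0,-0.068,-0.015,0,0,0],[-1,0,-0.068,-0.012,0,0,0],[-1,0,-0.068,-0.008,0,0,0],[-1,0,-0.068,-0.005,0,0,0],[-1,0,-0.068,-0.003,0,0,0],[-1,0,-0.068,0,0,0,0],[-1,0,-0.066,0,0,0,0],[-1,0,-0.066,0,0,0,0],[-1,0,0,0,0,0,0],[-1,0,0,0,0,0,0],[-1,0,0,0,0,0,0],[-1,0,0,0,0,0,0]],
])

```text
t: 27.98
ee_pos: [0.462, -0.2224, 0.1882]
tcp_rot: [3.129, -0.197, 0.005]
force: [-4.1, -5.4, 12.2]
finger_gap: 0.117
grip_force: 61.0
```

Run:
```python
from h import *
from bench import telemetry,cams
s=telemetry.sense();gate(s);print(s['force'],s['finger_gap'],s['t'])
c=cams.snapshot('scene');c2=cams.snapshot('top')
a=cv2.resize(c['pixels'][165:295,330:445,::-1],(460,520),interpolation=cv2.INTER_CUBIC);b=cv2.resize(c2['pixels'][235:320,385:470,::-1],(340,340),interpolation=cv2.INTER_CUBIC)
o=np.zeros((520,800,3),np.uint8);o[:,:460]=a;o[:340,460:]=b;cv2.imwrite('pics/s6.png',o)
w=cloud(c);d=w[...,:2]-O;fx=d@FX;fy=d@FY;z=w[...,2]
m=(z>.17)&(z<.205)&(abs(fx)<.045)&(abs(fx)>.018)&(fy<-.03)&(fy>-.08);print('bar pts',m.sum(),np.nanpercentile(fy[m],[5,50,95]).round(4),np.nanpercentile(z[m],[50,95]).round(4))
```

```text
fx -0.0002 fy -0.0571 z 0.1902 angle 37.1 r 0.0783
[-4.09056179 -5.44233175 12.17188419] 0.11714122788708933 27.975
bar pts 126 [-0.062  -0.0563 -0.0532] [0.1887 0.1948]
```

View pics/s6.png

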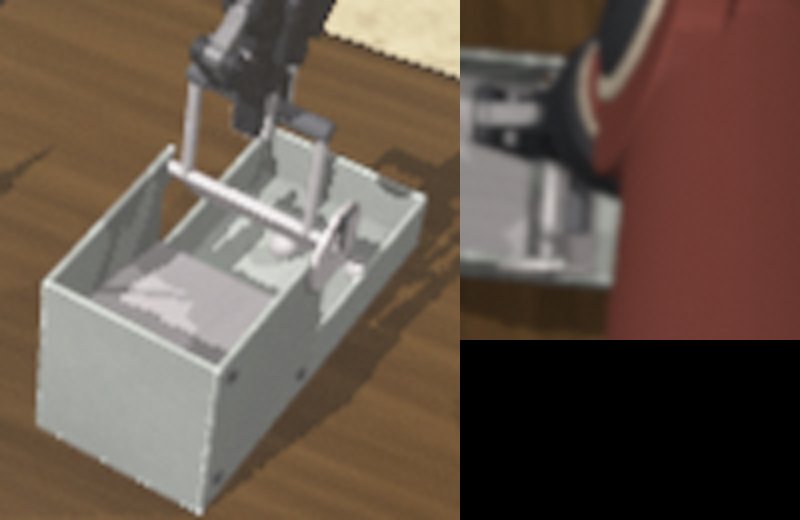

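The hopper floor now looks empty, one ball shows in the tray at (285,240), and the gate is open about 37–38 degrees. I'll nudge it slightly and let it settle.

Request:
arm_command([
  [[-1,0,-0.02,-0.01,0,0,0],[-1,0,-0.022,-0.01,0,0,0],[-1,0,0,0,0,0,0],[-1,0,0,0,0,0,0],[-1,0,0,0,0,0,0],[-1,0,0,0,0,0,0],[-1,0,0,0,0,0,0],[-1,0,0,0,0,0,0],[-1,0,0,0,0,0,0],[-1,0,0,0,0,0,0]],
])

```text
t: 29.32
ee_pos: [0.4622, -0.2204, 0.1883]
tcp_rot: [3.129, -0.197, 0.004]
force: [-2.6, -7.0, 4.9]
finger_gap: 0.119
grip_force: 60.2
```

Run:
```python
from h import *
from bench import telemetry,cams
s=telemetry.sense();gate(s);print(s['force'],s['finger_gap'],s['t'])
c=cams.snapshot('scene');c2=cams.snapshot('wrist')
for n,k in (('scene',c),('wrist',c2)):
    w=cloud(k);d=w[...,:2]-O;fx=d@FX;fy=d@FY;z=w[...,2]
    m=((abs(fx)<.048)&(fy<-.06)&(fy>-.186)&(z>.011)&(z<.03)).astype(np.uint8)
    l,L,st,ce=cv2.connectedComponentsWithStats(m)
    for i in range(1,l):
        if st[i,4]>4: q=L==i;print(n,st[i,4],np.nanmedian(fx[q]).round(3),np.nanmedian(fy[q]).round(3),np.nanmax(z[q]).round(3))
a=cv2.resize(c['pixels'][165:255,370:445,::-1],(400,480),interpolation=cv2.INTER_CUBIC);b=cv2.resize(c2['pixels'][:,:,::-1],(400,300))
o=np.zeros((480,800,3),np.uint8);o[:,:400]=a;o[:300,400:]=b;cv2.imwrite('pics/s7.png',o)
```

```text
fx -0.0002 fy -0.0551 z 0.1903 angle 38.6 r 0.0785
[-2.58271185 -6.95195826  4.90644988] 0.11907457378048984 29.325
scene 36 0.004 -0.129 0.023
scene 25 -0.039 -0.138 0.028
wrist 135 0.036 -0.186 0.03
wrist 137 0.045 -0.073 0.025
wrist 36 0.017 -0.186 0.03
wrist 314 0.009 -0.13 0.025
wrist 132 -0.01 -0.186 0.03
wrist 6 0.01 -0.186 0.029
wrist 290 -0.037 -0.139 0.025
wrist 33 -0.034 -0.186 0.03
wrist 14 -0.043 -0.186 0.03
wrist 5 -0.047 -0.186 0.03
```

View pics/s7.png

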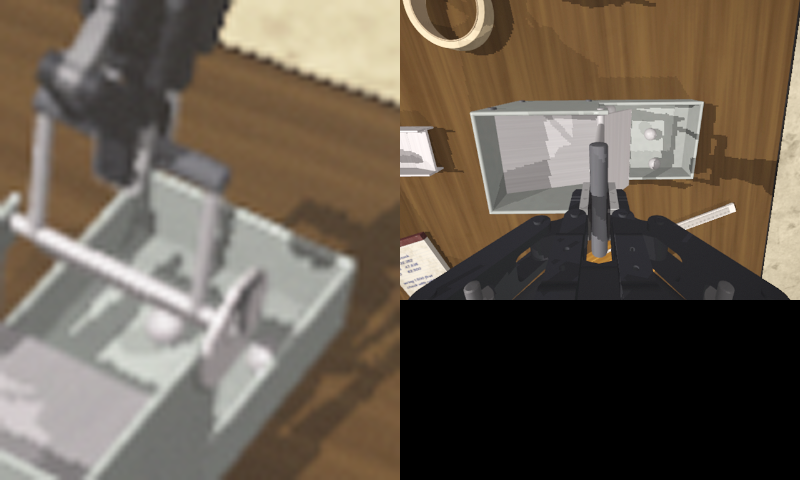

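The wrist view shows the hopper floor clear and two balls in the tray at (652,133) and (654,163). The rest may be under the gate plate. I'll check the hopper residue and the table around the feeder.

Run:
```python
from h import *
from bench import telemetry,cams
for n in ('scene','wrist','top'):
    k=cams.snapshot(n);w=cloud(k);d=w[...,:2]-O;fx=d@FX;fy=d@FY;z=w[...,2]
    fl=.052+(fy+.058)*np.tan(np.radians(15))
    h=(abs(fx)<.046)&(fy>-.055)&(fy<.05)&(z<.1);print(n,'hopper px',h.sum(),'above floor>8mm',(h&(z>fl+.008)).sum(),'fy seen',np.nanpercentile(fy[h],[1,99]).round(3) if h.any() else '')
    q=h&(z>fl+.008)
    if q.any():print('   ',np.nanmedian(fx[q]),np.nanmedian(fy[q]),np.nanmax(z[q]))
    t=(abs(fx)<.05)&(fy<-.058)&(fy>-.19)&(z<.034);print('  tray px',t.sum())
    g=t&(fy>-.12)&(z>.008);print('  raised near plate',g.sum(),[(round(float(a),3),round(float(b),3),round(float(c),3)) for a,b,c in zip(fx[g][::12],fy[g][::12],z[g][::12])][:25])
    m=((abs(fx)<.25)&(abs(fy)<.4)&((abs(fx)>.06)|(fy<-.2)|(fy>.07))&(z>.011)&(z<.024)).astype(np.uint8)
    l,L,st,ce=cv2.connectedComponentsWithStats(m)
    print('  table',[(int(st[i,4]),float(np.nanmedian(fx[L==i]).round(3)),float(np.nanmedian(fy[L==i]).round(3))) for i in range(1,l) if st[i,4]>8])
s=telemetry.sense();gate(s);print(s['force'],s['qd'].round(3))
```

```text
scene hopper px 644 above floor>8mm 0 fy seen [-0.054  0.017]
  tray px 828
  raised near plate 23 [(0.05, -0.1, 0.034), (0.05, -0.094, 0.015)]
  table [(73, 0.194, 0.029), (208, 0.192, 0.092), (13, -0.17, -0.167), (27, -0.174, -0.102), (238, 0.14, 0.154), (56, -0.217, -0.041), (9, 0.19, 0.25), (13, 0.177, 0.253), (32, 0.182, 0.282), (181, 0.137, 0.291), (16, 0.166, 0.262), (11, 0.152, 0.262), (315, -0.001, 0.2), (11, 0.148, 0.294), (151, -0.048, 0.27), (9, 0.016, 0.292), (9, -0.236, 0.24), (11, -0.204, 0.341)]
wrist hopper px 15300 above floor>8mm 0 fy seen [-0.05   0.049]
  tray px 11588
  raised near plate 374 [(0.048, -0.066, 0.014), (0.049, -0.076, 0.018), (0.048, -0.074, 0.02), (0.047, -0.069, 0.021), (0.046, -0.068, 0.02), (0.046, -0.079, 0.016), (0.045, -0.078, 0.019), (0.044, -0.078, 0.02), (0.044, -0.077, 0.022), (0.043, -0.076, 0.022), (0.042, -0.076, 0.022), (0.041, -0.076, 0.022), (0.041, -0.076, 0.022), (-0.049, -0.118, 0.009), (-0.049, -0.113, 0.011), (-0.049, -0.107, 0.013), (-0.049, -0.118, 0.013), (-0.049, -0.112, 0.014), (-0.05, -0.106, 0.016), (-0.049, -0.117, 0.0
[... 320 characters left out ...]
 -0.041)]
top hopper px 1719 above floor>8mm 0 fy seen [-0.053  0.049]
  tray px 136
  raised near plate 53 [(0.014, -0.069, 0.013), (-0.012, -0.067, 0.02), (-0.018, -0.066, 0.012), (-0.032, -0.069, 0.017), (-0.039, -0.069, 0.017)]
  table [(14, 0.198, 0.283), (138, 0.201, 0.133), (25, 0.175, 0.285), (166, 0.146, 0.263), (30, 0.182, 0.082), (17, 0.161, 0.296), (9, 0.167, 0.27), (24, 0.186, 0.015), (11, 0.163, 0.262), (133, 0.13, 0.115), (10, 0.016, 0.226), (212, -0.013, 0.196), (11, -0.034, 0.29), (10, -0.207, 0.284), (21, -0.212, -0.047), (10, -0.233, -0.018)]
fx -0.0003 fy -0.0551 z 0.1903 angle 38.6 r 0.0784
[-3.04308574 -7.3382987   5.38673134] [0.003 0.001 0.    0.002 0.002 0.003 0.002]
```

```bash
python3 -c "
from bench import r
print(r.hand_in())"
```

```text
the job is handed in; nothing more can be done
None
```

I handed the job in at about 29 s on the robot clock; the verdict was not shown. The scoop stood upright and let go, the gripper held the gate at about 38.7 degrees, and the hopper was empty. Two balls were plainly visible in the tray; the other four I placed under the gate plate only from depth readings.

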